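Lubricate the lathe's tailstock quill

ROBOT

A 6-joint arm with a two-finger parallel gripper is mounted at the origin on the work surface. World frame = base frame: x ahead of the robot, y to its left, z up, the work surface at z = 0. Lengths are in m, angles in degrees, forces in N, time in s.
With the tool pointing down it reaches from about 0.25 to 0.725 m from the base axis. Payload 9.7 kg.
Tool frame: the origin (TCP) lies on the centre line of the jaws, within the pads' length; the fingertips stand tip_extent ahead of it and the grasp point (between the pads) lies 3 mm ahead of it (tip_extent is the distance from the TCP to the fingertips, in m); z points along the fingers, y is the line along which they close (so a half turn about z gives the same grasp; the last joint's range is limited). The gripper opens to 85 mm and grips with 20 to 120 N. Pads are 22 mm wide; open, the fingers measure 114 mm over their backs; the gripper's body (76 mm by 85 mm) begins 54 mm behind the grasp point. The pads swing forward as they close: fully open they stand 13 mm farther back than shut.
Start: joints at [72.078, 4.979, 10.078, 95.1, 0, 90], TCP at [0.169, 0.523, 0.227] pointing down, gripper open.
Joint ranges: [-179.16, 179.16], [-48.56, 103.87], [-65.8, 70.77], [-126.05, 130.52], [-82.76, 87.17], [-180, 180]. Speed limits (degrees/s): [127.2, 127.2, 147.25, 180, 180, 180].

INTERFACE

Orientations are given as [roll, pitch, yaw] about the fixed x, y, z axes, in that order (R = Rz(yaw) Ry(pitch) Rx(roll)).
In Python, from workcell import * gives the robot as it stands.
- The arm moves only by the tool servo_tool, never from a script. Its argument "rows" is a list of rows, each an object with "offset": the shift along the tool's x, y, z as a fraction of full scale, a list of three; "yaw": the turn about the tool's z as a fraction of full scale; "claw": the closure, from 0 (fully open) to 1 (shut). A call has 1 to 12 rows; each row is the pose to reach, as a shift and turn from the pose commanded when the call began, along the tool's axes at that moment, turning the shorter way round; what a row does not reach only later rows make up. Full scale, the value 1, is 0.1 m for a shift and pi rad for a turn. A row lasts 1/8 s, in which the tool goes at most 62.5 mm and 10.7 degrees, less where a joint would pass 70% of its speed; a pose out of reach is approached as far as the arm can. A call with a number of a shift or a turn outside -1 to 1 is refused whole. A call with a gripper value outside its range is refused whole. The fingers move at their own pace and stop on an object; "squeeze" is the grip in N (left out, the last holds). Time passes only in rows, so rows that repeat a pose let the fingers close. It gives the time, the measured TCP pose, the force, the opening and the grip force at its end, in the units of the state.
- get_obs(): the state, without advancing time (a new reading comes with each control period).
- camera(name): name is "scene" or "top" or "wrist"; returns (picture, depth): 400x640x3 uint8, red, green, blue; 400x640 float32, m along the optical axis (not along the pixel's ray), 0 where there is no reading.
- camera_info(name): a dict with "fx", "fy", "cx", "cy" (pixels), "cam_to_world" (4x4, takes a point from camera to world coordinates); the wrist camera has in their place "hand_eye" (4x4, takes a point from camera to tool coordinates, whose origin is the TCP and whose axes are the flange's). Camera axes: x right, y up, looking along -z (the intrinsics and any distortion apply to the point x, -y, -z); pixel columns grow to the right and rows downward; lengths in m; the calibration is good to about 2 mm. A picture is of the moment at which its call begins: read the wrist's pose just before it. camera_info takes no time and is no camera call.
- job_done(): hands the job in; it is judged then, once.
The state is a dict: "time": time; "q": joint angles; "qd": joint speeds; "joint_efforts": joint torques, N m; "ee_pos": TCP position; "tcp_rot": TCP orientation; "wrist_force": force on the tool from outside, world axes, zero at the start; "torque": the same for the moment, N m; "opening": finger opening in m; "grasp_force": force on a finger pad.
Only numpy, scipy, OpenCV 4.12 (cv2) and the standard library are available. Lean on these libraries where they do the work, as an engineer would, in place of code of your own. Each camera call takes 0.05 s, during which the arm holds its last target. There are 200 camera calls.

TASK

Lubricate the tailstock quill of the wood lathe: raise its clamp lever right up to free the quill, then press the white nozzle cap of the leaning can in the lamp stand fully down and let it spring back, and finally lower the lever right down again. Spray only while the lever is up, do not force the cap, do not knock the lamp stand, and leave the loose things on the bench where they are.

Things in the scene. Friction and masses are not known exactly. Their poses are not given: they have to be found in the camera images.
- tailstock: Grey cast tailstock fixed on the lathe bed (130 mm wide, top at 80 mm). Origin at bench level (z = 0) under its middle. y runs along the lathe, +y the way the steel quill points; z up; the lever sticks out to -x, to the robot. Casting 110 mm in y, 84 mm in x, 232 mm high. Quill 32 mm thick, axis at z = 185 mm, ends at y = +185 mm. Handwheel of 100 mm at the -y end.
- lever_pivot (a point): Centre of the clamp lever's hinge, on the tailstock's top at (-30, -30, +240) mm in its frame; the axes are those of the tailstock and the hinge axis is y.
- lever_ball (a point): Centre of the black ball (26 mm diameter) at the lever's free end, 100 mm from the pivot on a steel bar 10 mm thick. In the tailstock's frame it lies from the pivot at 100 mm x (-cos a, 0, sin a), a = joint value - 0.17 rad. It can be pinched from above, the fingers closing along the tailstock's y.
- lever (a joint): Clamp lever angle (rad): 0 = right down (locked, pointing to the robot and 0.17 rad below level), 1.2 = right up (free), end stops at both. It has friction, about 2 N at the ball, and stays where it is left. It may start a little above 0.
- stand: Dark steel stand fixed behind the lathe bed, holding a leaning aluminium can (52 mm diameter, 158 mm long with its cap) and a white lamp. Origin on the bench at z = 0; z up; base plate 110 x 120 mm, post 22 mm thick at x = +45 mm. The cap's top is at (-110, 0, +235) mm; the can leans 35 degrees from vertical towards -x, to the robot.
- lamp_bend (a point): Bend of the lamp's white tube (20 mm thick), at (-85, 0, +345) mm on the stand, with the stand's axes. The level tube comes from the post in -x to this bend, then runs in +y to a shade 110 mm wide at y = +200 mm, its bottom at z = 285 mm. It blocks a tool held upright over the cap: come in along the can's axis from the robot's side.
- cap_top (a point): Centre of the flat top of the can's sprung nozzle cap: white disc 34 mm in diameter. Its z axis is the can's axis, pointing out of the cap (up and towards the robot, 35 degrees from vertical); its y axis is the stand's y. Press along -z.
- cap (a joint): How far the nozzle cap is pressed (m): 0 = up, 0.006 = fully down on its stop; sprung, 3 N to start moving, 9 N fully down, returns by itself. 4 mm or more counts as a full press.
- tub: Bystander: loose turned wooden tub, 84 mm wide and 100 mm tall, standing on the bench; origin at its underside.
- loose_can: Bystander: loose upright aluminium can, 52 mm in diameter, 158 mm tall, standing on the bench; origin at its underside. Not the one to use.
- chuck_ring: Bystander: loose steel ring 90 mm wide, 24 mm high, lying on the bench; origin at its underside.
- gouge: Bystander: loose hand tool with dark wooden handle, 220 mm long, lying on the bench along its x axis.

How it is judged (in metres and radians):
On the way, in this order (a step that is already met when the one before it is completed fails the run):
1. the clamp lever is raised right up (above 1.0 rad) (value of joint lever above 1 rad), for 0.2 s.
2. the nozzle cap is pressed fully down (4 mm or more) with the lever up (value of joint cap above 0.004 m and value of joint lever above 0.95 rad), for 0.1 s.
3. the cap has sprung back up (within 1 mm), the lever still up (value of joint cap below 0.001 m and value of joint lever above 0.95 rad), for 0.1 s.
At the end, for the whole second after the job is handed in: The clamp lever is right down again (below 0.1 rad) and at rest, the nozzle cap is up (within 1 mm), and the loose things are where they were (within 30 mm) (value of joint lever below 0.1 rad and value of joint cap below 0.001 m and velocity of joint lever below 0.05 rad/s); the robot touches nothing.
It fails at once if the cap is pressed (over 3 mm) while the lever is not up (below 0.9 rad) (value of joint cap above 0.003 m and value of joint lever below 0.9 rad).
It fails at once if the cap is forced (over 40 N) (contact force between cap and anything else above 40 N).
It fails at once if the lamp stand is knocked by the gripper's body or arm (over 20 N) or by the fingers (over 40 N) (contact force between stand and the arm above 20 N or contact force between stand and the fingers above 40 N).
It fails at once if a loose thing on the bench is moved by more than 30 mm (distance of any of tub, loose_can, chuck_ring, gouge from where it was at the start of the episode above 0.03 m).
It also fails if it takes over 53 s, if anything falls off the work surface, if the arm or the gripper's body presses on something with over 40 N, if the wrist force passes 120 N, or if a joint passes its speed limit or range.

## Working session

There is one attempt and no reset: what is moved stays moved. The work goes in short steps, Python scripts to look and compute and a tool call to move; the robot and the scene stay as the last step left them, time stands still between calls to the robot, and variables do not carry over. Pictures are saved under pics/ and viewed, at most 13 in all, crops included, and the job is handed in when it is done.

Besides the shell and the picture viewer there is one more tool, called after "Request:" as name([rows], argument=value, ...), one row to a line, values as JSON. servo_tool: Moves the arm, as the interface text tells. Its arguments: {"type":"object","properties":{"rows":{"type":"array"},"squeeze":{"type":"number"}},"required":["rows"]}

```bash
mkdir -p pics; ls; python3 - <<'E'
from workcell import *
import cv2,numpy as np
o=get_obs();print(o)
for n in("scene","top"):
    p,d=camera(n);np.savez(f"{n}0.npz",p=p,d=d);cv2.imwrite(f"pics/{n}0.png",p[...,::-1]);print(n,camera_info(n))
print(camera_info("wrist"))
E
```

```text
pics
{'time': 0.0, 'q': array([7.20773660e+01, 5.01183837e+00, 1.00328426e+01, 9.50995924e+01,
       2.07038858e-03, 8.99994893e+01]), 'qd': array([-0.06039892,  0.11394774,  0.0195849 , -0.02532987,  0.10271123,
        0.05635063]), 'joint_efforts': array([-8.31608450e-04, -5.20386171e+01,  4.64805257e+01,  1.62239769e-02,
        1.28863767e-04,  8.37078460e-06]), 'ee_pos': array([0.16916766, 0.52308061, 0.22616156]), 'tcp_rot': array([-1.79921412e+02, -2.07108717e-03,  1.62077874e+02]), 'wrist_force': array([-0.55970328, -0.25086164,  0.69318765]), 'torque': array([ 0.0476458 ,  0.00776337, -0.00781569]), 'grasp_force': 0.0, 'opening': 0.08504944592583888}
scene {'fx': 371.11069539520116, 'fy': 371.11069539520116, 'cx': 319.72559990146914, 'cy': 197.77404919314404, 'cam_to_world': array([[ 0.29341255, -0.79091134,  0.53699937,  1.18334168],
       [ 0.95594699,  0.23766838, -0.17227624, -0.22241964],
       [ 0.00862746,  0.56389094,  0.8258042 ,  1.14456897],
       [ 0.        ,  0.        ,  0.        ,  1.        ]])}
top {'fx': 455.9355128364248, 'fy': 455.9355128364248, 'cx': 323.43436380581335, 'cy': 204.5474224592762, 'cam_to_world': array([[ 0.00293308,  0.98891943, -0.14842423,  0.40123644],
       [-0.99998809,  0.00347945,  0.00342162, -0.0386729 ],
       [ 0.00390014,  0.14841242,  0.98891786,  1.53947524],
       [ 0.        ,  0.        ,  0.        ,  1.        ]])}
{'fx': 282.4551859882372, 'fy': 282.4551859882372, 'cx': 324.88149108960346, 'cy': 203.74278997581175, 'hand_eye': array([[ 1.69707563e-03,  9.61817706e-01,  2.73685624e-01,
         6.83652640e-02],
       [ 9.99998417e-01, -1.48575923e-03, -9.79384333e-04,
         1.73108185e-04],
       [-5.35358250e-04,  2.73686853e-01, -9.61818704e-01,
        -1.45950623e-01],
       [ 0.00000000e+00,  0.00000000e+00,  0.00000000e+00,
         1.00000000e+00]])}
```

View pics/scene0.png

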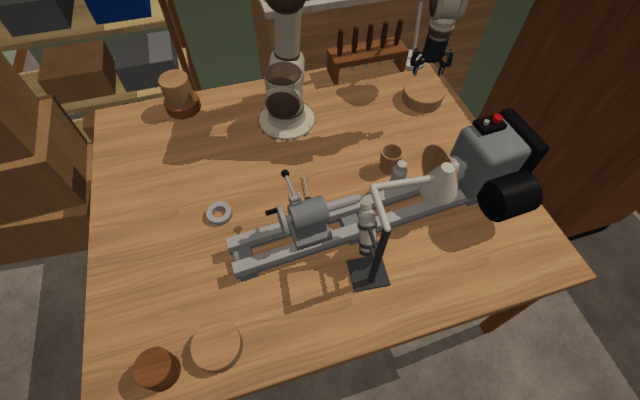

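View pics/top0.png

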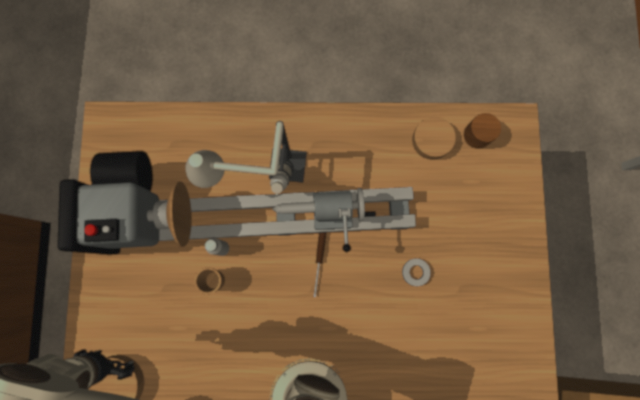

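The scene view has the lever ball near (285,173), the lamp bend near (375,190) and the can near (367,205). In the top view the ball is at (347,247) and the cap near (278,187). I'll view enlarged crops of both.

```bash
python3 - <<'E'
import cv2,numpy as np
s=cv2.imread("pics/scene0.png")[150:300,250:450];t=cv2.imread("pics/top0.png")[110:260,230:430]
im=np.vstack([cv2.resize(a,None,fx=2,fy=2,interpolation=cv2.INTER_CUBIC) for a in(s,t)])
im=np.hstack([cv2.resize(a,(400*1,300),interpolation=cv2.INTER_CUBIC) for a in(s,t)])
cv2.imwrite("pics/c1.png",cv2.resize(im,(800,300)))
cv2.imwrite("pics/c2.png",np.hstack([cv2.resize(s[20:130,85:150],(350,592),interpolation=cv2.INTER_CUBIC),cv2.resize(t[0:90,30:90],(395,592),interpolation=cv2.INTER_CUBIC)]))
E
```

```text
(no output)
```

View pics/c2.png

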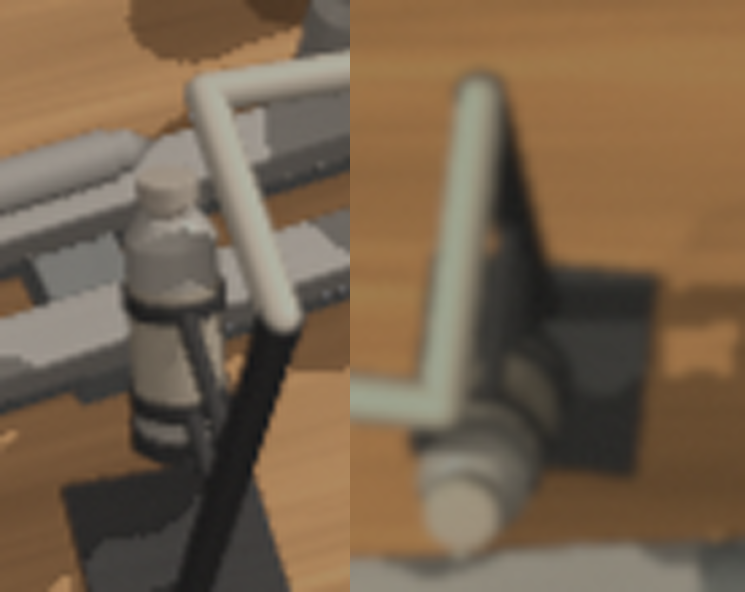

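View pics/c1.png

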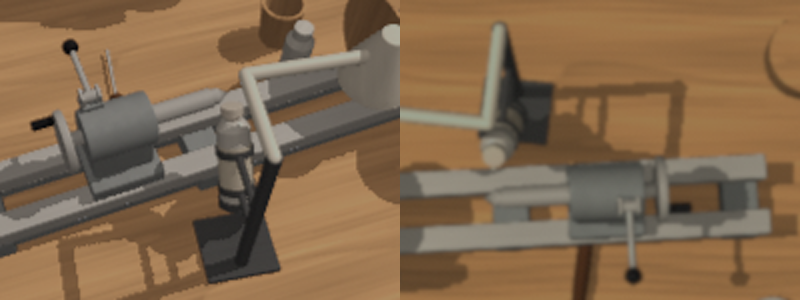

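The crops give the bend at scene (373.4,187.6) and top (273.4,170.8). The cap is at scene (366,203) and top (277,188), the post top at scene (387.5,229.4) and top (279.7,123.7), and the ball at scene (285,173.5) and top (346.5,247.5). Next I triangulate these and cross-check with depth.

```bash
cat > h.py <<'E'
import numpy as np,cv2
from workcell import *
def ray(n,u,v,T=None):
    c=camera_info(n);T=c["cam_to_world"] if T is None else T
    d=T[:3,:3]@np.array([(u-c["cx"])/c["fx"],-(v-c["cy"])/c["fy"],-1]);return T[:3,3],d
def tri(r1,r2):
    (a,d),(b,e)=r1,r2
    s=np.linalg.lstsq(np.c_[d,-e],b-a,rcond=None)[0];p,q=a+s[0]*d,b+s[1]*e
    return (p+q)/2,np.linalg.norm(p-q)
def cloud(n,d,T=None):
    c=camera_info(n);T=c["cam_to_world"] if T is None else T
    v,u=np.mgrid[:400,:640];P=np.stack([(u-c["cx"])/c["fx"]*d,-(v-c["cy"])/c["fy"]*d,-d],-1)
    return P@T[:3,:3].T+T[:3,3]
E
python3 - <<'E'
from h import *
np.set_printoptions(precision=4,suppress=True)
for n,a,b in [("bend",(373.4,187.6),(273.4,170.8)),("posttop",(387.5,229.4),(279.7,123.7)),("cap",(366.2,203),(277.2,187.8)),("ball",(285,173.5),(346.5,247.5))]:
    print(n,*tri(ray("scene",*a),ray("top",*b)))
S=np.load("scene0.npz");T=np.load("top0.npz")
Ct=cloud("top",T["d"]);Cs=cloud("scene",S["d"])
print("ball d",Cs[173,285],Ct[247,346],"cap",Ct[188,277],Cs[203,366],"bend",Ct[171,273],Cs[187,373])
# lever pixels / casting top / bed front edges, top view
tp=T["p"];z=Ct[...,2]
for nm,lo,hi,bx in [("bed",.07,.09,(180,190,425,235)),("cast",.225,.24,(305,180,365,235)),("lever",.2,.3,(335,205,360,255))]:
    m=(z>lo)&(z<hi);mm=np.zeros_like(m);mm[bx[1]:bx[3],bx[0]:bx[2]]=1;P=Ct[m&mm]
    if len(P)<10: print(nm,len(P));continue
    Q=P[:,:2].astype(np.float32);print(nm,len(P),P.min(0),P.max(0),cv2.minAreaRect(Q),cv2.fitLine(Q,2,0,.01,.01).ravel())
for v in range(205,253,4): print(v,[ (u,*np.round(Ct[v,u],3)) for u in (345,347)])
E
```

```text
bend [0.6719 0.0917 0.343 ] 2.8055443884331714e-05
posttop [0.8023 0.0768 0.3456] 3.894545271945772e-05
cap [0.6468 0.0929 0.2316] 0.002364568593018199
ball [ 0.4734 -0.1092  0.2347] 0.00030802663598410596
ball d [ 0.4791 -0.1098  0.2445] [ 0.4738 -0.1071  0.2511] cap [0.6441 0.0914 0.241 ] [0.6517 0.0907 0.2398] bend [0.6674 0.0908 0.3605] [0.6775 0.0866 0.3551]
bed 4250 [ 0.5229 -0.3392  0.07  ] [0.6705 0.388  0.09  ] ((0.5957276225090027, 0.024335265159606934), (0.13110901415348053, 0.7226603031158447), 3.0753347873687744) [ 0.0302 -0.9995  0.5913  0.0477]
cast 519 [ 0.5144 -0.1612  0.225 ] [ 0.6388 -0.0186  0.2396] ((0.5709093809127808, -0.09328358620405197), (0.11680494248867035, 0.1444219946861267), 8.097448348999023) [ 0.0315 -0.9995  0.5995 -0.0887]
lever 408 [ 0.4627 -0.1485  0.2001] [ 0.6012 -0.0768  0.2591] ((0.5316166877746582, -0.11456833779811859), (0.1372104287147522, 0.07120350748300552), 2.6681277751922607) [ 0.9993  0.0378  0.5496 -0.1047]
205 [(345, np.float64(0.597), np.float64(-0.106), np.float64(0.228)), (347, np.float64(0.598), np.float64(-0.112), np.float64(0.
[... 779 characters left out ...]
t64(-0.119), np.float64(0.087))]
233 [(345, np.float64(0.514), np.float64(-0.105), np.float64(0.243)), (347, np.float64(0.514), np.float64(-0.111), np.float64(0.239))]
237 [(345, np.float64(0.503), np.float64(-0.105), np.float64(0.244)), (347, np.float64(0.502), np.float64(-0.11), np.float64(0.248))]
241 [(345, np.float64(0.491), np.float64(-0.105), np.float64(0.24)), (347, np.float64(0.491), np.float64(-0.111), np.float64(0.24))]
245 [(345, np.float64(0.48), np.float64(-0.104), np.float64(0.25)), (347, np.float64(0.479), np.float64(-0.11), np.float64(0.251))]
249 [(345, np.float64(0.468), np.float64(-0.104), np.float64(0.246)), (347, np.float64(0.468), np.float64(-0.11), np.float64(0.248))]
```

Heights and sizes match what is given: the bend is at 0.343, the bend-to-post distance is 131 mm, and the cap agrees with the stand model to 3 mm. The estimates I'm using:
- **Tailstock:** yaw about 2°.
- **Stand:** yaw about -6.5°.
- **Ball:** about (0.473, -0.109, 0.236).

The tool can't tilt, so I'll press the cap with one open fingertip, keeping the body robot-side of the lamp tube. Moving now.

Request:
servo_tool([
  {"offset": [-0.3,-0.3,-0.4],"yaw": -0.05,"claw": 0},
  {"offset": [-0.7,-0.7,-0.8],"yaw": -0.111,"claw": 0},
  {"offset": [-1,-1,-1],"yaw": -0.111,"claw": 0},
])

```text
time: 0.48
ee_pos: [0.234, 0.3961, 0.3282]
tcp_rot: [180.0, 0.0, -177.7]
wrist_force: [0.4, 0.2, 0.9]
opening: 0.0857
grasp_force: 0.0
```

Request:
servo_tool([
  {"offset": [-0.25,-0.5,0],"yaw": 0,"claw": 0},
  {"offset": [-0.5,-1,0],"yaw": 0,"claw": 0},
])

```text
time: 0.72
ee_pos: [0.2877, 0.2978, 0.3269]
tcp_rot: [180.0, 0.0, -177.9]
wrist_force: [0.6, 0.5, -0.4]
opening: 0.0852
grasp_force: 0.0
```

Request:
servo_tool([
  {"offset": [-0.25,-0.5,0],"yaw": 0,"claw": 0},
  {"offset": [-0.5,-1,0],"yaw": 0,"claw": 0},
])

```text
time: 0.98
ee_pos: [0.3411, 0.1995, 0.3267]
tcp_rot: [-180.0, 0.0, -177.9]
wrist_force: [1.4, 0.6, 0.3]
opening: 0.0858
grasp_force: 0.0
```

Request:
servo_tool([
  {"offset": [-0.2,-0.5,0],"yaw": 0,"claw": 0},
  {"offset": [-0.4,-1,0],"yaw": 0,"claw": 0},
])

```text
time: 1.23
ee_pos: [0.3847, 0.1009, 0.3267]
tcp_rot: [180.0, -0.0, -177.9]
wrist_force: [0.3, 1.6, 0.3]
opening: 0.0852
grasp_force: 0.0
```

Request:
servo_tool([
  {"offset": [-0.2,-0.5,0],"yaw": 0,"claw": 0},
  {"offset": [-0.4,-1,0],"yaw": 0,"claw": 0},
  {"offset": [-0.4,-1,0],"yaw": 0,"claw": 0},
  {"offset": [-0.4,-1,0],"yaw": 0,"claw": 0},
])

```text
time: 1.72
ee_pos: [0.4277, 0.0041, 0.3267]
tcp_rot: [180.0, -0.0, -178.0]
wrist_force: [0.9, 0.4, -0.8]
opening: 0.0857
grasp_force: 0.0
```

```bash
cat >> h.py <<'E'
from scipy.spatial.transform import Rotation as R
def wT():
    o=get_obs();T=np.eye(4);T[:3,:3]=R.from_euler('xyz',o["tcp_rot"],degrees=True).as_matrix();T[:3,3]=o["ee_pos"]
    return T@camera_info("wrist")["hand_eye"]
E
python3 - <<'E'
from h import *
T=wT();p,d=camera("wrist");np.savez("w1.npz",p=p,d=d,T=T);cv2.imwrite("pics/w1.png",p[...,::-1])
c=camera_info("wrist")
for P in ([.4734,-.109,.236],[.647,.094,.235],[.573,-.1055,.24]):
    q=np.linalg.inv(T)@np.array([*P,1]);print(c["cx"]+c["fx"]*q[0]/-q[2],c["cy"]-c["fy"]*q[1]/-q[2])
E
```

```text
199.01011616140045 248.68255181047908
399.7906887288382 400.6105159295478
209.33212708857107 342.4147742441965
```

View pics/w1.png

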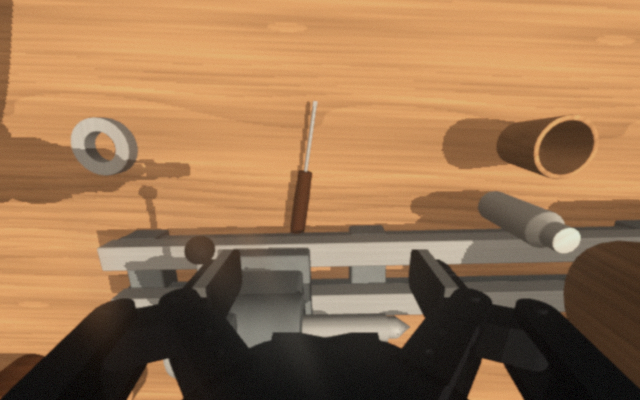

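The wrist picture shows the ball at (200,250), within 1.5 px of the predicted (199,249), so the ball position is confirmed. I'll go above it, then down.

Request:
servo_tool([
  {"offset": [-0.2,-0.5,0],"yaw": 0,"claw": 0},
  {"offset": [-0.417,-1,0],"yaw": 0,"claw": 0},
])

```text
time: 2.02
ee_pos: [0.4735, -0.0936, 0.3275]
tcp_rot: [-180.0, 0.1, -177.7]
wrist_force: [0.4, 0.4, -0.3]
opening: 0.0856
grasp_force: 0.0
```

Request:
servo_tool([
  {"offset": [0,-0.145,0],"yaw": 0,"claw": 0},
  {"offset": [0,-0.145,0.3],"yaw": 0,"claw": 0},
  {"offset": [0,-0.145,0.6],"yaw": 0,"claw": 0},
  {"offset": [0,-0.145,0.9],"yaw": 0,"claw": 0},
  {"offset": [0,-0.145,0.9],"yaw": 0,"claw": 0},
  {"offset": [0,-0.145,0.9],"yaw": 0,"claw": 0},
])

```text
time: 2.78
ee_pos: [0.4738, -0.108, 0.2384]
tcp_rot: [-180.0, 0.1, -177.9]
wrist_force: [-0.7, -0.6, 1.2]
opening: 0.0855
grasp_force: 0.0
```

Request:
servo_tool([
  {"offset": [0,0,0],"yaw": 0,"claw": 0.4},
  {"offset": [0,0,0],"yaw": 0,"claw": 0.6},
  {"offset": [0,0,0],"yaw": 0,"claw": 0.8},
  {"offset": [0,0,0],"yaw": 0,"claw": 0.9},
  {"offset": [0,0,0],"yaw": 0,"claw": 0.9},
  {"offset": [0,0,0],"yaw": 0,"claw": 0.9},
], squeeze=25)

```text
time: 3.52
ee_pos: [0.4738, -0.1088, 0.237]
tcp_rot: [180.0, 0.0, -177.9]
wrist_force: [0.6, 1.3, 1.2]
opening: 0.0201
grasp_force: 22.9
```

The opening is 20 mm where the 26 mm ball should hold it, so I'll check the grasp.

```bash
python3 - <<'E'
from h import *
T=wT();p,d=camera("wrist");np.savez("w2.npz",p=p,d=d,T=T)
s,_=camera("scene")
im=np.hstack([cv2.resize(p[150:400,200:450],(500,500)),cv2.resize(s[130:230,250:310],(300,500),interpolation=cv2.INTER_CUBIC)])
cv2.imwrite("pics/w2.png",im[...,::-1]);print(get_obs()["opening"])
E
```

```text
0.02044522114677732
```

View pics/w2.png

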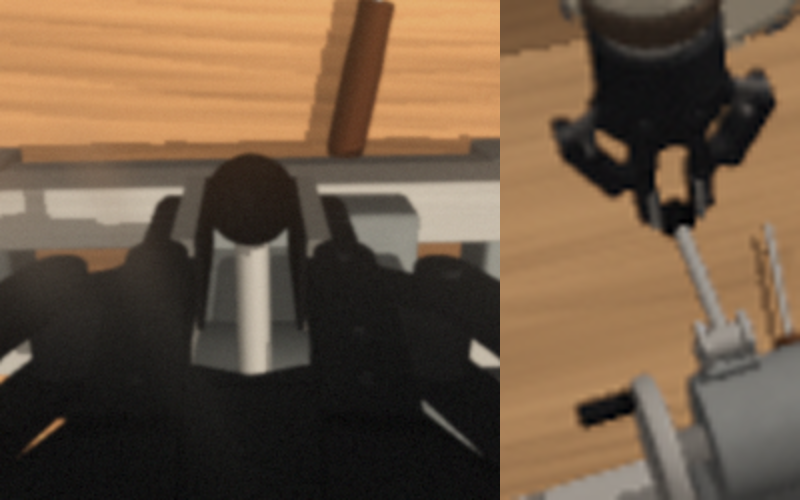

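```bash
python3 - <<'E'
from h import *
z=np.load("w2.npz");d=z["d"];C=cloud("wrist",d,z["T"])
p=z["p"].astype(int)
for v in range(222,275,6): print(v,np.round(C[v,326],4),p[v,326],round(float(d[v,326]),4))
for u in range(288,366,6): print(u,np.round(C[250,u],4),p[250,u])
E
```

```text
222 [ 5.415e-01 -1.046e-01  5.000e-04] [142 100  64] 0.4052
228 [ 0.4612 -0.1086  0.2359] [56 42 29] 0.1567
234 [ 0.4629 -0.1086  0.2406] [47 34 26] 0.1527
240 [ 0.4646 -0.1085  0.2449] [41 30 24] 0.149
246 [ 0.4676 -0.1084  0.2458] [39 28 21] 0.1489
252 [ 0.47   -0.1083  0.2479] [42 33 28] 0.1476
258 [ 0.4736 -0.1082  0.2478] [34 27 20] 0.1487
264 [ 0.4766 -0.1081  0.2486] [35 29 22] 0.1488
270 [ 0.4813 -0.1079  0.2465] [27 28 21] 0.1521
288 [ 0.4684 -0.1278  0.2506] [45 36 28]
294 [ 0.4643 -0.1239  0.2589] [92 84 73]
300 [ 0.4641 -0.121   0.2591] [70 62 54]
306 [ 0.4715 -0.1191  0.2432] [37 27 20]
312 [ 0.4702 -0.1157  0.2457] [42 32 25]
318 [ 0.4699 -0.1126  0.2461] [38 30 22]
324 [ 0.4691 -0.1094  0.2475] [42 34 26]
330 [ 0.4691 -0.1063  0.2473] [36 24 19]
336 [ 0.4694 -0.1031  0.2464] [35 26 20]
342 [ 0.4705 -0.0997  0.2439] [40 32 25]
348 [ 0.4632 -0.0981  0.2593] [40 33 27]
354 [ 0.4631 -0.0953  0.2593] [91 82 72]
360 [ 0.4667 -0.0912  0.2512] [67 60 52]
```

The depth shows the ball top at z 0.2486, so its centre is (0.4745, -0.109, 0.2355). It is well centred between the pads and the grasp is good. The joint sits at about 0.12 rad, and I'll lift along the arc.

Request:
servo_tool([
  {"offset": [0,0,-0.1],"yaw": 0,"claw": 0.9},
  {"offset": [-0.01,0,-0.194],"yaw": 0,"claw": 0.9},
  {"offset": [-0.03,0,-0.29],"yaw": 0,"claw": 0.9},
  {"offset": [-0.06,0,-0.388],"yaw": 0,"claw": 0.9},
  {"offset": [-0.1,0,-0.48],"yaw": 0,"claw": 0.9},
  {"offset": [-0.146,0,-0.568],"yaw": 0,"claw": 0.9},
  {"offset": [-0.205,0,-0.65],"yaw": 0,"claw": 0.9},
  {"offset": [-0.267,0,-0.727],"yaw": 0,"claw": 0.9},
  {"offset": [-0.32,0,-0.78],"yaw": 0,"claw": 0.9},
  {"offset": [-0.377,0,-0.828],"yaw": 0,"claw": 0.9},
  {"offset": [-0.442,0,-0.876],"yaw": 0,"claw": 0.9},
  {"offset": [-0.442,0,-0.876],"yaw": 0,"claw": 0.9},
])

```text
time: 5.12
ee_pos: [0.5183, -0.1072, 0.3245]
tcp_rot: [180.0, -0.0, -177.9]
wrist_force: [-0.2, -0.4, -0.0]
opening: 0.0085
grasp_force: 0.0
```

Grip lost: the opening is 8.5 mm with no pad force. I'll check where the lever is.

```bash
python3 - <<'E'
from h import *
T=wT();p,d=camera("wrist");np.savez("w3.npz",p=p,d=d,T=T)
s,_=camera("scene")
im=np.hstack([cv2.resize(p[150:400,200:450],(500,500)),cv2.resize(s[110:210,250:310],(300,500),interpolation=cv2.INTER_CUBIC)])
cv2.imwrite("pics/w3.png",im[...,::-1]);o=get_obs();print(o["opening"],o["grasp_force"])
E
```

```text
0.008601880402715823 0.0
```

View pics/w3.png

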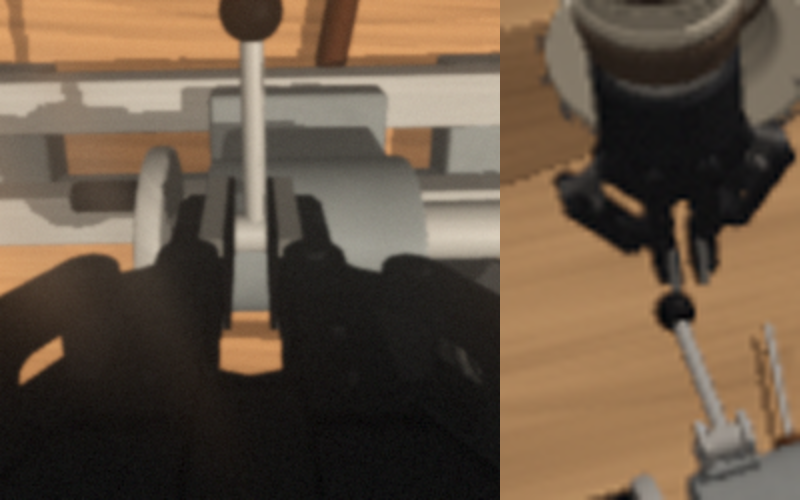

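The lever stayed low and the pads slipped off the ball's upper half, so I need to grip about 10 mm deeper. First I measure where the ball is now.

```bash
python3 - <<'E'
from h import *
z=np.load("w3.npz");C=cloud("wrist",z["d"],z["T"])
m=(np.linalg.norm(C[...,:2]-[.4745,-.109],axis=-1)<.02)&(C[...,2]>.2)
P=C[m];print(len(P),P.min(0),P.max(0));i=P[:,2].argsort()[-20:];print(P[i].mean(0))
A=np.c_[2*P,np.ones(len(P))];x=np.linalg.lstsq(A,(P**2).sum(1),rcond=None)[0];print(x[:3],np.sqrt(x[3]+x[:3]@x[:3]))
# fingers: nearest points around the pads
q=np.linalg.inv(z["T"]);print([(v,np.round(C[v,u],3).tolist()) for v,u in((240,306),(250,306),(270,306),(240,342),(270,342))])
E
```

```text
956 [ 0.46110727 -0.12159683  0.2406369 ] [ 0.49419241 -0.09674231  0.25703546]
[ 0.47396075 -0.10905986  0.25618064]
[ 0.47570058 -0.10894781  0.24077515] 0.014620201249025187
[(240, [0.508, -0.117, 0.335]), (250, [0.508, -0.117, 0.348]), (270, [0.509, -0.115, 0.366]), (240, [0.508, -0.099, 0.334]), (270, [0.508, -0.1, 0.365])]
```

Request:
servo_tool([
  {"offset": [0.2,0,0],"yaw": 0,"claw": 0.3},
  {"offset": [0.442,-0.01,0],"yaw": 0,"claw": 0},
  {"offset": [0.442,-0.01,0],"yaw": 0,"claw": 0},
  {"offset": [0.442,-0.01,0],"yaw": 0,"claw": 0},
  {"offset": [0.442,-0.01,0],"yaw": 0,"claw": 0},
])

```text
time: 5.85
ee_pos: [0.4742, -0.1098, 0.3241]
tcp_rot: [180.0, -0.0, -177.9]
wrist_force: [0.3, 1.2, -0.2]
opening: 0.0853
grasp_force: 0.0
```

Request:
servo_tool([
  {"offset": [0,0.01,0.3],"yaw": 0,"claw": 0},
  {"offset": [0,0.01,0.6],"yaw": 0,"claw": 0},
  {"offset": [0,0.01,0.94],"yaw": 0,"claw": 0},
  {"offset": [0,0.01,0.94],"yaw": 0,"claw": 0},
  {"offset": [0,0.01,0.94],"yaw": 0,"claw": 0.4},
  {"offset": [0,0.01,0.94],"yaw": 0,"claw": 0.6},
  {"offset": [0,0.01,0.94],"yaw": 0,"claw": 0.8},
  {"offset": [0,0.01,0.94],"yaw": 0,"claw": 0.9},
  {"offset": [0,0.01,0.94],"yaw": 0,"claw": 0.9},
  {"offset": [0,0.01,0.94],"yaw": 0,"claw": 0.9},
], squeeze=35)

```text
time: 7.1
ee_pos: [0.4739, -0.1088, 0.2307]
tcp_rot: [180.0, 0.0, -177.9]
wrist_force: [2.5, 0.7, 1.6]
opening: 0.0234
grasp_force: 34.2
```

Test lift of 20 mm.

Request:
servo_tool([
  {"offset": [0,0,-0.05],"yaw": 0,"claw": 0.9},
  {"offset": [0,0,-0.1],"yaw": 0,"claw": 0.9},
  {"offset": [-0.01,0,-0.15],"yaw": 0,"claw": 0.9},
  {"offset": [-0.02,0,-0.2],"yaw": 0,"claw": 0.9},
  {"offset": [-0.02,0,-0.2],"yaw": 0,"claw": 0.9},
])

```text
time: 7.72
ee_pos: [0.4761, -0.1087, 0.2507]
tcp_rot: [180.0, 0.0, -177.9]
wrist_force: [4.4, 1.0, -1.6]
opening: 0.0236
grasp_force: 34.8
```

```bash
cat >> h.py <<'E'
def ball(c,r=.02,zlo=.2):
    T=wT();p,d=camera("wrist");C=cloud("wrist",d,T);dark=p.max(-1)<75
    m=(np.linalg.norm(C-c,axis=-1)<r)&dark;P=C[m]
    print(len(P),"top",P[P[:,2].argsort()[-20:]].mean(0).round(4),"mean",P.mean(0).round(4),"open",get_obs()["opening"]);return p
E
python3 - <<'E'
from h import *
p=ball([.476,-.109,.255],.022);cv2.imwrite("pics/w4.png",cv2.resize(p[150:400,200:450],(500,500))[...,::-1])
E
```

```text
2047 top [ 0.4764 -0.1096  0.2747] mean [ 0.4726 -0.109   0.2692] open 0.023179013220401196
```

The ball follows, with its centre now about 0.261. I'll continue along the arc.

Request:
servo_tool([
  {"offset": [-0.02,0,-0.09],"yaw": 0,"claw": 0.9},
  {"offset": [-0.057,0,-0.18],"yaw": 0,"claw": 0.9},
  {"offset": [-0.1,0,-0.27],"yaw": 0,"claw": 0.9},
  {"offset": [-0.153,0,-0.356],"yaw": 0,"claw": 0.9},
  {"offset": [-0.21,0,-0.435],"yaw": 0,"claw": 0.9},
  {"offset": [-0.281,0,-0.51],"yaw": 0,"claw": 0.9},
  {"offset": [-0.356,0,-0.575],"yaw": 0,"claw": 0.9},
  {"offset": [-0.438,0,-0.633],"yaw": 0,"claw": 0.9},
  {"offset": [-0.438,0,-0.633],"yaw": 0,"claw": 0.9},
])

```text
time: 8.9
ee_pos: [0.5205, -0.1065, 0.3139]
tcp_rot: [179.9, 0.0, -177.9]
wrist_force: [5.4, 5.9, -5.4]
opening: 0.0234
grasp_force: 35.3
```

```bash
python3 - <<'E'
from h import *
p=ball([.521,-.107,.326],.022)
E
```

```text
2203 top [ 0.5231 -0.1088  0.3431] mean [ 0.5115 -0.1071  0.3283] open 0.023089411026268745
```

The lever is right up at about 1.17 rad, from the ball height of 0.33. Before the cap press I release, back off upward, and measure the open gripper's silhouette from wrist depth to check clearance from the lamp tube.

Request:
servo_tool([
  {"offset": [0,0,0],"yaw": 0,"claw": 0.5},
  {"offset": [0,0,0],"yaw": 0,"claw": 0},
  {"offset": [0,0,0],"yaw": 0,"claw": 0},
  {"offset": [0,0,0],"yaw": 0,"claw": 0},
  {"offset": [0,0,-0.3],"yaw": 0,"claw": 0},
  {"offset": [0,0,-0.65],"yaw": 0,"claw": 0},
  {"offset": [0,0,-1],"yaw": 0,"claw": 0},
  {"offset": [0,0,-1],"yaw": 0,"claw": 0},
])

```text
time: 9.95
ee_pos: [0.5197, -0.1073, 0.4163]
tcp_rot: [-179.9, 0.2, -178.0]
wrist_force: [1.1, 0.4, -0.9]
opening: 0.0854
grasp_force: 0.0
```

```bash
python3 - <<'E'
from h import *
np.set_printoptions(precision=3,suppress=True)
ball([.521,-.107,.326],.022)
H=camera_info("wrist")["hand_eye"]
for f in("w1","w3","w2"):
    d=np.load(f+".npz")["d"];C=cloud("wrist",d,H);m=(d>0)&(C[...,2]<.03)&(C[...,2]>-.2)&(abs(C[...,1])<.12)
    if f=="w2": m&=abs(C[...,1])>.012
    if f=="w3": m&=C[...,0]<.04
    P=C[m];print(f)
    for lo in np.arange(-.12,.03,.01):
        Q=P[(P[:,2]>=lo)&(P[:,2]<lo+.01)]
        if len(Q)>5: print(f"{lo:.2f}",len(Q),"y",Q[:,1].min(),Q[:,1].max(),"inner",abs(Q[:,1]).min(),"x",Q[:,0].min(),Q[:,0].max())
E
```

```text
640 top [ 0.513 -0.107  0.332] mean [ 0.511 -0.107  0.327] open 0.08519449055854235
w1
-0.11 3663 y -0.025726879738950482 0.06008190277190163 inner 0.007126511864026859 x 0.012776519479456752 0.020838335751351945
-0.10 12588 y -0.07249258898877703 0.0723454315820381 inner 2.3068702722728562e-05 x 0.0004099870556828755 0.020132080949840488
-0.09 12840 y -0.07376441067018628 0.07322193339213183 inner 2.7786736883922338e-05 x -0.011388454533838285 0.017447141233399258
-0.08 9679 y -0.07472691028777992 0.07411385320343089 inner 3.6706696995080586e-05 x -0.01388155877271395 0.017127466278559052
-0.07 5605 y -0.07475643946215764 0.07473155416444058 inner 0.037122852681257985 x -0.01359991684786721 0.014115773376886936
-0.06 1102 y -0.0638649358083019 0.06552817529884096 inner 0.0420649944875272 x -0.0005281475338967112 0.012876646520475307
-0.05 1397 y -0.05675496050165085 0.056366326072733904 inner 0.041877169733413246 x -0.012034885282652091 0.011005158840176325
-0.04 1275 y -0.057002677228245466 0.056367481630110544 inner 0.04187156176213788 x -0.012238461364071751 0.011053830836236983

[... 2553 characters left out ...]
602410401604327 inner 0.012015302975890749 x 0.005504969419769301 0.011153479854395694
-0.03 433 y -0.023988626226268205 0.0237538339903241 inner 0.012018795480467357 x 0.005421097934083546 0.010899968437530674
-0.02 336 y -0.024045537321902306 0.023598508910588487 inner 0.012024812016617877 x 0.005316530149600873 0.010730298850776483
-0.01 53 y -0.02207922678352185 0.021638768125692757 inner 0.012073932295168944 x 0.005548977299352206 0.010540718786708606
0.01 15 y 0.07374227453883106 0.0828267600152209 inner 0.07374227453883106 x -0.10741258503930298 -0.09984733177836161
0.02 94 y -0.07155170844234642 0.07721861555776595 inner 0.06433178074666843 x -0.10453322276244773 -0.09479736523631888
```

The gripper geometry matters here:
- **Tips:** fully open, they sit about 13 mm behind the TCP, which is why the first grip slipped.
- **Elbows:** they reach ±75 mm, but only up to about 105 mm above the TCP. They pass under the lamp tube if I come in level at cap height.

I'll move and turn to the press orientation, then take a close look at the cap.

Request:
servo_tool([
  {"offset": [-0.1,0.2,0],"yaw": -0.056,"claw": 0},
  {"offset": [-0.25,0.4,0],"yaw": -0.113,"claw": 0},
  {"offset": [-0.4,0.6,0],"yaw": -0.17,"claw": 0},
  {"offset": [-0.6,0.8,0],"yaw": -0.226,"claw": 0},
  {"offset": [-0.84,1,0],"yaw": -0.283,"claw": 0},
  {"offset": [-0.84,1,0],"yaw": -0.34,"claw": 0},
  {"offset": [-0.84,1,0],"yaw": -0.396,"claw": 0},
  {"offset": [-0.84,1,0],"yaw": -0.453,"claw": 0},
  {"offset": [-0.84,1,0],"yaw": -0.453,"claw": 0},
  {"offset": [-0.84,1,0],"yaw": -0.453,"claw": 0},
])

```text
time: 11.25
ee_pos: [0.5997, -0.0043, 0.4133]
tcp_rot: [180.0, -0.0, -96.6]
wrist_force: [0.4, -0.1, 0.2]
opening: 0.085
grasp_force: 0.0
```

```bash
python3 - <<'E'
from h import *
o=get_obs();print(o["ee_pos"],o["tcp_rot"])
T=wT();p,d=camera("wrist");np.savez("w5.npz",p=p,d=d,T=T);cv2.imwrite("pics/w5.png",p[...,::-1])
c=camera_info("wrist")
for P in ([.647,.0945,.235],[.672,.0917,.345],[.52,-.107,.33]):
    q=np.linalg.inv(T)@np.array([*P,1]);print(c["cx"]+c["fx"]*q[0]/-q[2],c["cy"]-c["fy"]*q[1]/-q[2])
E
```

```text
[ 0.59974033 -0.00427375  0.41329353] [ 1.79952587e+02 -8.35640622e-03 -9.66319375e+01]
297.47694538980113 264.7502794208291
257.95504027564874 323.79296182009426
417.27782781266666 64.59733556662883
```

View pics/w5.png

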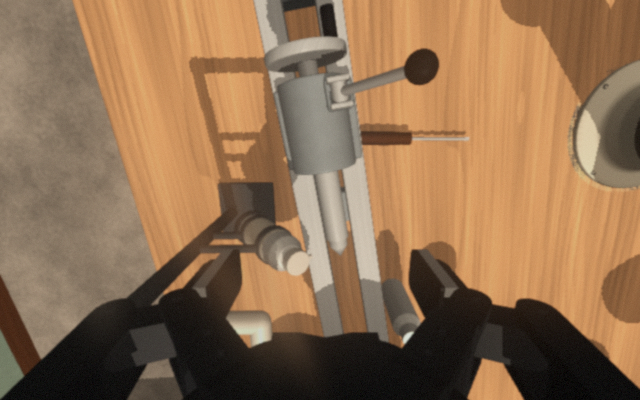

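The cap shows at (296,262) against a predicted (297,265), the bend is as predicted, and the ball at (421,67) confirms the lever is up. I'll descend robot-side of the tube.

Request:
servo_tool([
  {"offset": [-0.3,0.15,0],"yaw": 0,"claw": 0},
  {"offset": [-0.65,0.3,0],"yaw": 0,"claw": 0},
  {"offset": [-1,0.447,0],"yaw": 0,"claw": 0},
  {"offset": [-1,0.447,0],"yaw": 0,"claw": 0},
  {"offset": [-1,0.447,0.35],"yaw": 0,"claw": 0},
  {"offset": [-1,0.447,0.7],"yaw": 0,"claw": 0},
  {"offset": [-1,0.447,1],"yaw": 0,"claw": 0},
  {"offset": [-1,0.447,1],"yaw": 0,"claw": 0},
])

```text
time: 12.3
ee_pos: [0.5658, 0.0993, 0.3117]
tcp_rot: [179.8, -0.1, -96.5]
wrist_force: [-0.8, 0.3, 0.1]
opening: 0.0852
grasp_force: 0.0
```

Request:
servo_tool([
  {"offset": [-0.02,0,0.3],"yaw": 0,"claw": 0},
  {"offset": [-0.02,0,0.6],"yaw": 0,"claw": 0},
  {"offset": [-0.02,0,0.84],"yaw": 0,"claw": 0},
  {"offset": [-0.02,0,0.84],"yaw": 0,"claw": 0},
  {"offset": [-0.02,0,0.84],"yaw": 0,"claw": 0},
])

```text
time: 12.92
ee_pos: [0.5674, 0.102, 0.2319]
tcp_rot: [-179.9, 0.0, -96.4]
wrist_force: [-0.8, 0.0, 0.3]
opening: 0.0857
grasp_force: 0.0
```

```bash
python3 - <<'E'
from h import *
np.set_printoptions(precision=4,suppress=True)
o=get_obs();print(o["ee_pos"]);T=wT();p,d=camera("wrist");H=camera_info("wrist")["hand_eye"];C=cloud("wrist",d,H);W=cloud("wrist",d,T)
n=np.array([-.570,.065,.819]);c=np.array([.6475,.093,.235])
m=(d>0)&(np.linalg.norm(W-c,axis=-1)<.025)&(abs((W-c)@n)<.006)&(p.min(-1)>110)
P=W[m];print(len(P),"cap world",P.min(0),P.max(0),P.mean(0));Q=C[m];print("cap tool",Q.min(0),Q.max(0),Q.mean(0))
if len(P)>20:
    u,s,v=np.linalg.svd(P-P.mean(0));print("normal",v[2])
F=C[(d>0)&(C[...,1]<-.03)&(C[...,1]>-.08)&(C[...,2]>-.06)&(C[...,2]<.0)&(abs(C[...,0])<.015)];
for lo in np.arange(-.06,0,.005):
    q=F[(F[:,2]>=lo)&(F[:,2]<lo+.005)]
    if len(q): print(round(lo,3),len(q),q[:,1].min(),q[:,1].max())
cv2.imwrite("pics/w6.png",cv2.resize(p[200:400,140:400],(780,600))[...,::-1])
E
```

```text
[0.5674 0.102  0.2319]
2758 cap world [0.6309 0.0767 0.2163] [0.662  0.1091 0.2443] [0.6466 0.0918 0.2345]
cap tool [-0.0163 -0.0957 -0.0123] [ 0.0164 -0.064   0.0157] [ 0.0012 -0.0799 -0.0025]
normal [ 0.5796 -0.06   -0.8127]
-0.06 165 -0.06648215288745112 -0.04336067560748053
-0.055 384 -0.050621732695375926 -0.0430463336974412
-0.05 331 -0.05721609595701399 -0.04312229981155355
-0.045 366 -0.05732014519785265 -0.04310034294119868
-0.04 334 -0.05754760216746203 -0.04303432362915529
-0.035 306 -0.0574386935718355 -0.04308191134857993
-0.03 259 -0.05753185626982914 -0.04321367924955838
-0.025 209 -0.05513197595647374 -0.04331129455972157
-0.02 79 -0.04423647880159466 -0.043158718200857336
-0.005 450 -0.07996461208271924 -0.07442302271483493
```

View pics/w6.png

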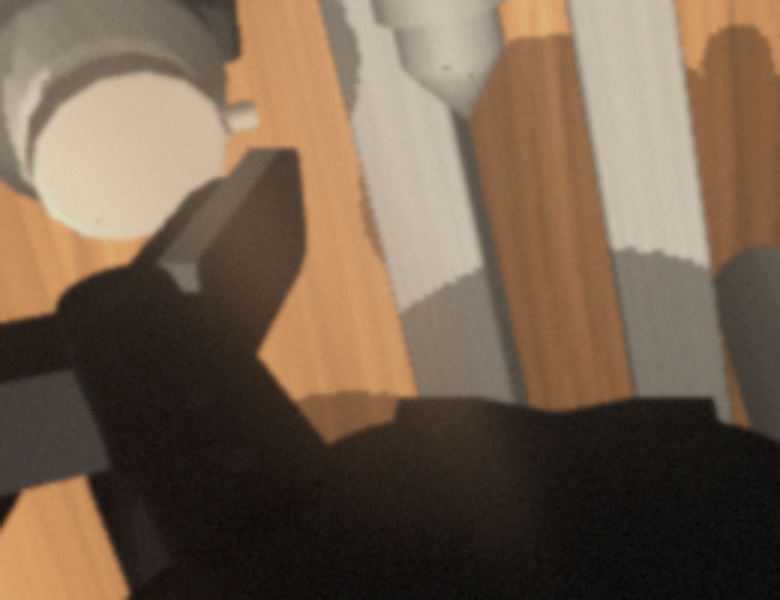

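The cap is measured at (0.6466, 0.0918, 0.2345) with its normal as expected. The fingertip is about 19 mm behind the TCP, spanning y -43 to -52 mm. I'll lower 12 mm, then slide in 25 mm above the cap's near half.

Request:
servo_tool([
  {"offset": [0.01,0,0.06],"yaw": 0,"claw": 0},
  {"offset": [0.01,0,0.12],"yaw": 0,"claw": 0},
  {"offset": [0.01,0,0.12],"yaw": 0,"claw": 0},
  {"offset": [0.01,-0.08,0.12],"yaw": 0,"claw": 0},
  {"offset": [0.01,-0.16,0.12],"yaw": 0,"claw": 0},
  {"offset": [0.01,-0.25,0.12],"yaw": 0,"claw": 0},
  {"offset": [0.01,-0.25,0.12],"yaw": 0,"claw": 0},
  {"offset": [0.01,-0.25,0.12],"yaw": 0,"claw": 0},
])

```text
time: 13.98
ee_pos: [0.5915, 0.0983, 0.2177]
tcp_rot: [180.0, -0.0, -96.4]
wrist_force: [0.1, 0.0, -0.6]
opening: 0.0852
grasp_force: 0.0
```

Request:
servo_tool([
  {"offset": [0,0,0.03],"yaw": 0,"claw": 0},
  {"offset": [0,0,0.06],"yaw": 0,"claw": 0},
  {"offset": [0,0,0.06],"yaw": 0,"claw": 0},
])

```text
time: 14.35
ee_pos: [0.5914, 0.0984, 0.2123]
tcp_rot: [-180.0, 0.0, -96.4]
wrist_force: [-0.6, 0.2, 4.4]
opening: 0.0853
grasp_force: 2.1
```

```bash
python3 - <<'E'
from h import *
np.set_printoptions(precision=4,suppress=True)
o=get_obs();print(o["ee_pos"],o["wrist_force"]);T=wT();p,d=camera("wrist");H=camera_info("wrist")["hand_eye"];C=cloud("wrist",d,H);W=cloud("wrist",d,T)
n=np.array([-.575,.063,.816]);c=np.array([.6466,.0918,.2345])
m=(d>0)&(np.linalg.norm(W-c,axis=-1)<.022)&(abs((W-c)@n)<.01)&(p.min(-1)>110)
P=W[m];print(len(P),"cap height along n",np.percentile((P-c)@n,[10,50,90]))
s,_=camera("scene");cv2.imwrite("pics/w7.png",np.hstack([cv2.resize(p[200:400,140:320],(430,478)),cv2.resize(s[150:250,330:400],(335,478),interpolation=cv2.INTER_CUBIC)])[...,::-1])
E
```

```text
[0.5914 0.0984 0.2123] [-0.5622  0.2075  4.445 ]
1204 cap height along n [-0.0024 -0.0015 -0.0006]
```

View pics/w7.png

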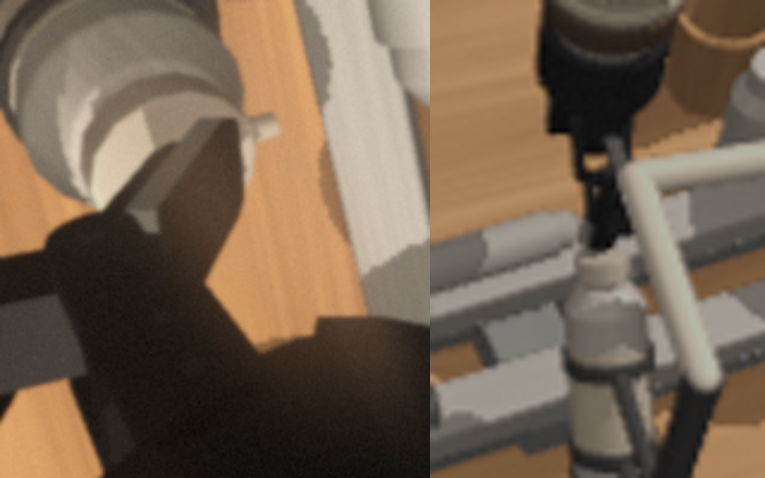

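The fingertip is on the cap's near half, the cap is down about 1.5 mm, and the force is 4.4 N. The hand is clear of the tube, so I press on gently.

Request:
servo_tool([
  {"offset": [0,0,0.015],"yaw": 0,"claw": 0},
  {"offset": [0,0,0.03],"yaw": 0,"claw": 0},
  {"offset": [0,0,0.03],"yaw": 0,"claw": 0},
])

```text
time: 14.82
ee_pos: [0.5918, 0.0984, 0.2096]
tcp_rot: [-179.9, 0.0, -96.4]
wrist_force: [-0.4, -0.2, 7.2]
opening: 0.0858
grasp_force: 3.3
```

Request:
servo_tool([
  {"offset": [0,0,0.01],"yaw": 0,"claw": 0},
  {"offset": [0,0,0.02],"yaw": 0,"claw": 0},
  {"offset": [0,0,0.02],"yaw": 0,"claw": 0},
])

```text
time: 15.2
ee_pos: [0.5919, 0.0984, 0.208]
tcp_rot: [-179.9, 0.0, -96.4]
wrist_force: [-0.5, 0.7, 9.7]
opening: 0.0854
grasp_force: 3.9
```

Request:
servo_tool([
  {"offset": [0,0,0.008],"yaw": 0,"claw": 0},
  {"offset": [0,0,0.015],"yaw": 0,"claw": 0},
  {"offset": [0,0,0.015],"yaw": 0,"claw": 0},
  {"offset": [0,0,0.015],"yaw": 0,"claw": 0},
])

```text
time: 15.7
ee_pos: [0.5921, 0.0984, 0.2068]
tcp_rot: [-179.8, 0.0, -96.4]
wrist_force: [-0.6, 0.2, 10.2]
opening: 0.0854
grasp_force: 4.4
```

```bash
python3 - <<'E'
from h import *
np.set_printoptions(precision=4,suppress=True)
o=get_obs();print(o["ee_pos"],o["wrist_force"]);T=wT();p,d=camera("wrist");W=cloud("wrist",d,T)
n=np.array([-.575,.063,.816]);c=np.array([.6466,.0918,.2345])
m=(d>0)&(np.linalg.norm(W-c,axis=-1)<.022)&(abs((W-c)@n)<.012)&(p.min(-1)>110)
h=(W[m]-c)@n;print(len(h),np.percentile(h,[5,25,50,75,95]))
E
```

```text
[0.5921 0.0984 0.2068] [-0.6172  0.1924 10.1865]
1271 [-0.0071 -0.0065 -0.006  -0.0055 -0.0048]
```

The cap reads about 6 mm down. One more small push should confirm the stop.

Request:
servo_tool([
  {"offset": [0,0,0.01],"yaw": 0,"claw": 0},
  {"offset": [0,0,0.015],"yaw": 0,"claw": 0},
  {"offset": [0,0,0.015],"yaw": 0,"claw": 0},
])

```text
time: 16.12
ee_pos: [0.5923, 0.0984, 0.2065]
tcp_rot: [-179.7, 0.1, -96.4]
wrist_force: [-3.3, -0.0, 16.0]
opening: 0.0857
grasp_force: 7.3
```

The force climbed to 16 N, so the cap is on its stop. I'll lift, back out and rise.

Request:
servo_tool([
  {"offset": [0,0,-0.07],"yaw": 0,"claw": 0},
  {"offset": [0,0,-0.15],"yaw": 0,"claw": 0},
  {"offset": [0,0.1,-0.15],"yaw": 0,"claw": 0},
  {"offset": [0,0.2,-0.15],"yaw": 0,"claw": 0},
  {"offset": [0,0.3,-0.15],"yaw": 0,"claw": 0},
  {"offset": [0,0.3,-0.15],"yaw": 0,"claw": 0},
  {"offset": [0,0.3,-0.4],"yaw": 0,"claw": 0},
  {"offset": [0,0.3,-0.7],"yaw": 0,"claw": 0},
  {"offset": [0,0.3,-1],"yaw": 0,"claw": 0},
  {"offset": [0,0.3,-1],"yaw": 0,"claw": 0},
])

```text
time: 17.38
ee_pos: [0.5624, 0.1018, 0.306]
tcp_rot: [-179.8, 0.1, -96.4]
wrist_force: [-0.3, 0.9, -0.7]
opening: 0.0849
grasp_force: 0.0
```

Request:
servo_tool([
  {"offset": [0,0,-0.3],"yaw": 0,"claw": 0},
  {"offset": [0,0,-0.6],"yaw": 0,"claw": 0},
  {"offset": [0,0,-1],"yaw": 0,"claw": 0},
  {"offset": [0,0,-1],"yaw": 0,"claw": 0},
])

```text
time: 17.88
ee_pos: [0.5623, 0.1018, 0.4058]
tcp_rot: [-179.8, 0.1, -96.4]
wrist_force: [0.6, 0.5, -0.4]
opening: 0.0852
grasp_force: 0.0
```

```bash
python3 - <<'E'
from h import *
np.set_printoptions(precision=4,suppress=True)
o=get_obs();print(o["ee_pos"],o["tcp_rot"]);T=wT();p,d=camera("wrist");W=cloud("wrist",d,T)
n=np.array([-.575,.063,.816]);c=np.array([.6466,.0918,.2345])
m=(d>0)&(np.linalg.norm(W-c,axis=-1)<.022)&(abs((W-c)@n)<.012)&(p.min(-1)>110)
h=(W[m]-c)@n;print("cap",len(h),np.percentile(h,[5,50,95]) if len(h) else 0)
m=(d>0)&(np.linalg.norm(W-[.521,-.107,.33],axis=-1)<.03)&(p.max(-1)<75);P=W[m]
print("ball",len(P),P.mean(0) if len(P) else 0,P.max(0) if len(P) else 0)
E
```

```text
[0.5623 0.1018 0.4058] [-179.7816    0.0624  -96.4007]
cap 644 [-0.0029 -0.0003  0.0009]
ball 0 0 0
```

The cap is back up, within 0.3 mm. Returning to the lever.

Request:
servo_tool([
  {"offset": [0.3,0,0],"yaw": 0.057,"claw": 0},
  {"offset": [0.6,0,0],"yaw": 0.114,"claw": 0},
  {"offset": [1,0,0],"yaw": 0.17,"claw": 0},
  {"offset": [1,0,0],"yaw": 0.227,"claw": 0},
  {"offset": [1,0,0],"yaw": 0.284,"claw": 0},
  {"offset": [1,0,0],"yaw": 0.34,"claw": 0},
  {"offset": [1,0,0],"yaw": 0.397,"claw": 0},
  {"offset": [1,0,0],"yaw": 0.453,"claw": 0},
  {"offset": [1,0,0],"yaw": 0.453,"claw": 0},
])

```text
time: 19.05
ee_pos: [0.5505, 0.0023, 0.4021]
tcp_rot: [180.0, -0.1, -177.9]
wrist_force: [0.2, 0.3, -0.3]
opening: 0.0859
grasp_force: 0.0
```

Request:
servo_tool([
  {"offset": [0.17,-0.5,0],"yaw": 0,"claw": 0},
  {"offset": [0.35,-1,0],"yaw": 0,"claw": 0},
  {"offset": [0.35,-1,0],"yaw": 0,"claw": 0},
  {"offset": [0.35,-1,0],"yaw": 0,"claw": 0},
])

```text
time: 19.55
ee_pos: [0.5191, -0.0988, 0.4032]
tcp_rot: [180.0, -0.0, -177.8]
wrist_force: [0.3, -0.5, 0.2]
opening: 0.0858
grasp_force: 0.0
```

```bash
python3 - <<'E'
from h import *
print(get_obs()["ee_pos"],get_obs()["tcp_rot"]);ball([.521,-.107,.33],.025)
E
```

```text
[ 0.51910909 -0.09883355  0.40317769] [ 1.79974361e+02 -4.05671401e-02 -1.77832124e+02]
701 top [ 0.5137 -0.1067  0.3319] mean [ 0.5112 -0.1064  0.3275] open 0.08565132394647065
```

Request:
servo_tool([
  {"offset": [0,-0.085,0],"yaw": 0,"claw": 0},
  {"offset": [-0.01,-0.085,0.3],"yaw": 0,"claw": 0},
  {"offset": [-0.01,-0.085,0.6],"yaw": 0,"claw": 0},
  {"offset": [-0.01,-0.085,0.9],"yaw": 0,"claw": 0},
  {"offset": [-0.01,-0.085,0.9],"yaw": 0,"claw": 0},
  {"offset": [-0.01,-0.085,0.9],"yaw": 0,"claw": 0.4},
  {"offset": [-0.01,-0.085,0.9],"yaw": 0,"claw": 0.6},
  {"offset": [-0.01,-0.085,0.9],"yaw": 0,"claw": 0.8},
  {"offset": [-0.01,-0.085,0.9],"yaw": 0,"claw": 0.9},
  {"offset": [-0.01,-0.085,0.9],"yaw": 0,"claw": 0.9},
  {"offset": [-0.01,-0.085,0.9],"yaw": 0,"claw": 0.9},
])

```text
time: 20.98
ee_pos: [0.5203, -0.1065, 0.3147]
tcp_rot: [179.9, 0.1, -177.9]
wrist_force: [-1.3, 4.7, 4.9]
opening: 0.0224
grasp_force: 34.1
```

Request:
servo_tool([
  {"offset": [0.082,0,0.058],"yaw": 0,"claw": 0.9},
  {"offset": [0.157,0,0.124],"yaw": 0,"claw": 0.9},
  {"offset": [0.21,0,0.18],"yaw": 0,"claw": 0.9},
  {"offset": [0.256,0,0.236],"yaw": 0,"claw": 0.9},
  {"offset": [0.3,0,0.3],"yaw": 0,"claw": 0.9},
  {"offset": [0.338,0,0.362],"yaw": 0,"claw": 0.9},
  {"offset": [0.37,0,0.43],"yaw": 0,"claw": 0.9},
  {"offset": [0.399,0,0.498],"yaw": 0,"claw": 0.9},
  {"offset": [0.42,0,0.57],"yaw": 0,"claw": 0.9},
  {"offset": [0.44,0,0.642],"yaw": 0,"claw": 0.9},
  {"offset": [0.44,0,0.642],"yaw": 0,"claw": 0.9},
])

```text
time: 22.35
ee_pos: [0.476, -0.1089, 0.2488]
tcp_rot: [180.0, -0.1, -177.9]
wrist_force: [-0.3, 0.6, -0.9]
opening: 0.0086
grasp_force: 0.0
```

Request:
servo_tool([
  {"offset": [0.015,0,0.1],"yaw": 0,"claw": 0.9},
  {"offset": [0.02,0,0.2],"yaw": 0,"claw": 0.9},
  {"offset": [0.015,0,0.3],"yaw": 0,"claw": 0.9},
  {"offset": [0.005,0,0.36],"yaw": 0,"claw": 0.9},
  {"offset": [0.005,0,0.36],"yaw": 0,"claw": 0.9},
])

```text
time: 22.98
ee_pos: [0.4757, -0.1092, 0.2272]
tcp_rot: [-179.7, 0.9, -177.9]
wrist_force: [-32.7, 6.4, 98.3]
opening: 0.0087
grasp_force: 46.4
```

```bash
python3 - <<'E'
from h import *
print(get_obs()["ee_pos"],get_obs()["wrist_force"]);ball([.4755,-.109,.228],.02)
E
```

```text
[ 0.47569126 -0.10915933  0.22718118] [-32.72873469   6.41086437  98.2981374 ]
1075 top [ 0.4761 -0.1109  0.2451] mean [ 0.4701 -0.109   0.2308] open 0.008309197134404355
```

The grip slipped and the closed fingers are pressing hard on something at 98 N, so I back off at once.

Request:
servo_tool([
  {"offset": [0,0,-0.2],"yaw": 0,"claw": 0.9},
  {"offset": [0,0,-0.6],"yaw": 0,"claw": 0.9},
  {"offset": [0.4,0,-1],"yaw": 0,"claw": 0.9},
  {"offset": [0.4,0,-1],"yaw": 0,"claw": 0.9},
  {"offset": [0.4,0,-1],"yaw": 0,"claw": 0.9},
])

```text
time: 23.65
ee_pos: [0.4361, -0.1104, 0.3127]
tcp_rot: [180.0, -0.0, -178.0]
wrist_force: [0.1, 0.3, -0.4]
opening: 0.0084
grasp_force: 0.0
```

```bash
python3 - <<'E'
from h import *
np.set_printoptions(precision=4,suppress=True)
o=get_obs();print(o["ee_pos"],o["wrist_force"],o["time"])
T=wT();p,d=camera("wrist");W=cloud("wrist",d,T)
m=(d>0)&(abs(W[...,1]+.108)<.02)&(W[...,0]>.44)&(W[...,0]<.56)&(W[...,2]>.17)&(W[...,2]<.36)
P=W[m]
for x in np.arange(.44,.56,.008):
    q=P[(P[:,0]>=x)&(P[:,0]<x+.008)]
    if len(q): print(round(x,3),len(q),"ztop",q[:,2].max().round(4),"y",q[:,1].mean().round(4))
for n in("scene",):
    s,_=camera(n);im=np.hstack([cv2.resize(p[100:400,140:500],(480,400)),cv2.resize(s[120:220,240:320],(320,400),interpolation=cv2.INTER_CUBIC)])
    cv2.imwrite("pics/w8.png",im[...,::-1])
E
```

```text
[ 0.4361 -0.1104  0.3127] [ 0.1332  0.3306 -0.357 ] 23.65
0.44 192 ztop 0.3599 y -0.1105
0.448 6 ztop 0.3532 y -0.1103
0.456 55 ztop 0.2283 y -0.1091
0.464 197 ztop 0.2357 y -0.1095
0.472 134 ztop 0.2359 y -0.1093
0.48 73 ztop 0.2339 y -0.1087
0.488 97 ztop 0.2314 y -0.1082
0.496 90 ztop 0.2324 y -0.1077
0.504 93 ztop 0.2345 y -0.1066
0.512 93 ztop 0.2359 y -0.1063
0.52 94 ztop 0.2375 y -0.106
0.528 90 ztop 0.2383 y -0.1057
0.536 91 ztop 0.2396 y -0.1053
0.544 86 ztop 0.2414 y -0.1046
0.552 267 ztop 0.2416 y -0.1042
```

View pics/w8.png

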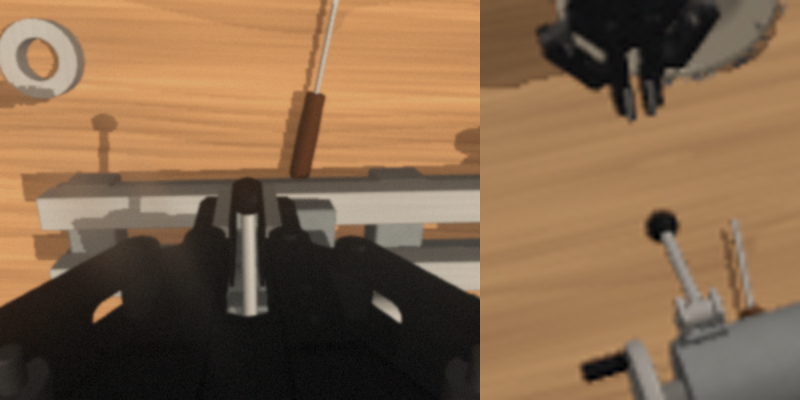

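The ball top at 0.236 (centre 0.223) and the bar slope of 0.175 put the lever right down on its stop. The cap is up, the robot is clear and the loose things are untouched, so I hand it in.

```bash
python3 -c "
from workcell import *
print(job_done())"
```

```text
the job is handed in; nothing more can be done
None
```

Handed in after about 24 s: lever raised to about 1.17 rad, cap pressed to its stop (16 N measured) and sprung back, and lever lowered to its stop; my grip slipped on the way down and the closed fingers briefly pressed with 98 N (limit 120 N), and the judge gave no result.

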